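# Bring the pipette over the weighing dish for a calibration check

## Task

Get the blue-buttoned pipette ready for a weighing check of its volume: slide the roof door of the scale's draught shield fully open toward you, ease the pipette forward out of its slot in the stand, carry it over the shield wall and lower it in until its tip hovers over the middle of the weighing dish, about 10 mm above the dish's rim. Finish while still holding it there, upright and still; the pipette must never touch the dish or the scale, as any touch spoils the reading. Leave the yellow-buttoned pipette, the scale, the dropper bottle, the spirit lamp and the calibration weight where they stand.

Things in the scene. Friction and masses are not known exactly. Their poses are not given: they have to be found in the camera images.
- shield: Fixed clear-walled box, 200 mm long (x) by 120 mm wide (y), aluminium frame; origin: centre of its underside, on the table. Walls 4 mm thick, 91 mm high, side channels 97 mm. Front half (-x, nearer the robot) has a fixed clear roof, rear half the sliding door; when fully open the roof gap runs from x = 13 to 96 mm and y = -53 to 53 mm in its frame. Its yaw varies.
- door (a joint): Clear roof door of the shield, in m: 0 shut (over the rear half), 0.085 fully open (end stop). It slides along the shield's -x, toward the robot, over the fixed roof; friction about 1 N; starts shut or ajar by up to 12 mm; stays where it is left.
- door_grip (a point): Middle of the top of the black grip bar on the door, 121.5 mm above the table, on the shield's centre line; the bar is 12 mm thick along the shield's x, 36 mm wide along y, and stands 28 mm above the door. Moves with the door; axes as the shield's.
- pipette_stand: Fixed: grey base 164 mm wide (y), 110 mm deep, rear posts, white shelf 7 mm thick, top 154 mm above the table, front edge at x = -30 mm. Two slots 20 mm wide at y = 45 and -45 mm, open to the front (-x), hold a pipette each at x = 0. A ridge 3 mm high at each slot's mouth keeps the handle in: lift 7 mm (3 to 13), move 60 mm along -x, then raise. Origin: under the base's centre. Its yaw varies.
- pipette_blue: To be used: white, blue ring and button; upright in one slot, 213 mm long, 90 g. Origin: end of its tip, z up its axis. Above the tip: thin cone to 82 mm; grey collar, dia. 25, 82 to 106 (hangs below the shelf, too wide for the slot); neck, dia. 16, to 126; handle, dia. 26, to 196; button to 213. Grip the handle at 175 to 180. Finger rest at 185 to 197 stands 33 mm out along +x, to the rear.
- pipette_yellow: A second pipette of the same shape with yellow ring and button, in the other slot; leave it there. Origin: the end of its tip.
- scale: Pocket scale inside the shield, 124 x 62 x 19 mm, display and keys at its -x end, steel weighing plate at its +x end. Origin: centre of its underside, on the table.
- dish: White plastic weighing dish, 46 mm across and 10 mm high, on the scale's weighing plate, below the shield's sliding door. Origin: centre of its underside, about 16 mm above the table; the rim is 10 mm above that.
- dropper: Small brown dropper bottle with a white cap, 22 mm in diameter, 52 mm high, standing between the stand and the shield; leave it. Origin: centre of its underside.
- lamp: Round glass spirit lamp, 73 mm in diameter, 72 mm high, standing in front of the stand; leave it. Origin: centre of its underside.
- weight: Small pale metal calibration weight, 19 mm in diameter, 26 mm high, to the right of the shield; leave it. Origin: centre of its underside.

How it is judged:
By the outcome, as a careful person would: the job done as asked, in the order asked, and still so for the second after the job is handed in, while the arm keeps its last pose, push and grip.
It also fails if it takes over 54 s, if anything falls off the work surface, if the arm or the gripper's body presses on something with over 40 N, if the wrist force passes 120 N, or if a joint passes its speed limit or range.

## Robot

A 6-joint arm with a two-finger parallel gripper is mounted at the origin on a cart in front of the work surface, level with it; the furniture and walls round the work are solid. World frame = base frame: x ahead of the robot, y to its left, z up, the work surface at z = 0. Lengths are in m, angles in degrees, forces in N, time in s.
With the tool pointing down it reaches from about 0.15 to 0.775 m from the base axis. Payload 6.1 kg.
Tool frame: the origin (TCP) lies at the very end of the fingers, on their centre line; the grasp point (between the pads) lies 19 mm behind it; z points along the fingers, y is the direction in which the jaws open and shut (so a half turn about z gives the same grasp; the last joint's range is limited). The gripper opens to 85 mm and grips with 20 to 120 N. Pads are 22 mm wide; open, the fingers measure 114 mm over their backs; the gripper's body (76 mm by 85 mm) begins 54 mm behind the grasp point. The pads swing forward as they close: fully open they stand 13 mm farther back than shut.
Start: joints at [-75.63, 7.208, -2.269, 80.523, 0, 90], TCP at [0.13, -0.509, 0.231] pointing down, gripper open.
Joint ranges: [-155.77, 155.77], [-54.66, 111.73], [-72.52, 77.12], [-102.08, 115.82], [-83.92, 84.16], [-180, 180]. Speed limits (degrees/s): [136.94, 136.94, 172.46, 180, 180, 180].

## Interface

Orientations are given as a 3x3 rotation matrix whose columns are the frame's x, y, z axes.
In Python, from plant import robot gives the robot as it stands. The module is installed in compiled form; this text tells all that it offers.
- The arm moves only by the shell command python3 -m jog 'ROWS' [OPENING] [FORCE]. ROWS is text: rows parted by semicolons, each of 6 numbers parted by spaces: the shift along the tool's x, y, z in mm, then the turn, a rotation vector about the tool's x, y, z in rad. A call has 1 to 5 rows; each row shifts and turns the commanded pose from where the row before left it, along the tool's axes as they then stand; what a row does not reach is not made up. A row lasts 1/10 s, in which the tool goes at most 50 mm and 8.59 degrees, less where a joint would pass 70% of its speed; a pose out of reach is approached as far as the arm can. A call with a gripper value outside its range is refused whole. OPENING is the finger opening in mm, from 0 to 85.4, set as the call begins (- or left out, the last holds). The fingers move at their own pace and stop on an object; FORCE is the grip in N (left out, the last holds). Time passes only in rows, so rows that do not move let the fingers close. It gives the time, the measured TCP pose, the force and the opening at its end, in the units of the state.
- robot.observe(): the state, without advancing time (a new reading comes with each control period).
- robot.grab_frame(name): name is "scene" or "top" or "wrist"; returns a dict with "frame" (400x640x3 uint8, red, green, blue), "K" (3x3 intrinsics, pixels), "dist" ([k1, k2, p1, p2, k3] as OpenCV has them; the pictures are not rectified), "cam_to_world" (4x4, takes a point from camera to world coordinates); the wrist camera has in their place "hand_eye" (4x4, takes a point from camera to tool coordinates, whose origin is the TCP and whose axes are the flange's). Camera axes: x right, y down, z forward; pixel columns grow to the right and rows downward; lengths in m; the calibration is good to about 2 mm. A picture is of the moment at which its call begins: read the wrist's pose just before it. There is no depth.
- robot.finish_job(): hands the job in, once; it reports no verdict.
The state is a dict: "clock": time; "joints": joint angles; "dq": joint speeds; "joint_efforts": joint torques, N m; "ee_pos": TCP position; "tool_rot": TCP orientation; "ft_force": force on the tool from outside, world axes, zero at the start; "torque": the same for the moment, N m; "opening": finger opening in m.
Only numpy, scipy, OpenCV 4.12 (cv2) and the standard library are available. Lean on these libraries where they do the work, as an engineer would, in place of code of your own. Each camera call takes 0.05 s, during which the arm holds its last target.

## Working session

There is one attempt and no reset: what is moved stays moved. The work goes in short steps, Python scripts to look and compute and a shell command to move; the robot and the scene stay as the last step left them, time stands still between calls to the robot, and variables do not carry over. Pictures are saved under pics/ and viewed, and the job is handed in when it is done.

```bash
mkdir -p pics; ls; cat > h.py <<'E'
import numpy as np, cv2
from plant import robot
def grab(n,f=None):
    s=robot.observe(); g=robot.grab_frame(n)
    if n=="wrist":
        T=np.eye(4);T[:3,:3]=np.array(s["tool_rot"]);T[:3,3]=s["ee_pos"]
        g["cam_to_world"]=T@np.array(g["hand_eye"])
    if f: cv2.imwrite("pics/"+f+".png",g["frame"][:,:,::-1])
    np.savez("last_"+n+".npz",frame=g["frame"],K=g["K"],dist=g["dist"],T=g["cam_to_world"])
    return load(n)
def load(n):
    z=np.load("last_"+n+".npz"); return dict(frame=z["frame"],K=z["K"],dist=z["dist"],T=z["T"])
def ray(g,uv):
    p=cv2.undistortPoints(np.array([[uv]],float),g["K"],g["dist"])[0,0]
    d=g["T"][:3,:3]@np.array([p[0],p[1],1]); return g["T"][:3,3],d/np.linalg.norm(d)
def onz(g,uv,z):
    o,d=ray(g,uv); return o+d*(z-o[2])/d[2]
def tri(*obs):
    A=np.zeros((3,3));b=np.zeros(3)
    for g,uv in obs:
        o,d=ray(g,uv);P=np.eye(3)-np.outer(d,d);A+=P;b+=P@o
    x=np.linalg.solve(A,b)
    return x,[float(np.linalg.norm((np.eye(3)-np.outer(ray(g,uv)[1],ray(g,uv)[1]))@(x-g["T"][:3,3]))) for g,uv in obs]
def proj(g,X):
    Ti=np.linalg.inv(g["T"]); r,_=cv2.Rodrigues(Ti[:3,:3])
    return cv2.projectPoints(np.array(X,float).reshape(-1,1,3),r,Ti[:3,3],g["K"],g["dist"])[0][:,0]
E
python3 - <<'E'
from h import *
np.set_printoptions(precision=4,suppress=True)
for n in("scene","top","wrist"):
    g=grab(n,n+"0"); print(n,g["K"],g["dist"],g["T"])
s=robot.observe(); print(s["clock"],s["ee_pos"],s["tool_rot"],s["opening"],s["ft_force"])
E
```

```text
pics
scene [[479.4108   0.     316.064 ]
 [  0.     479.4108 193.7384]
 [  0.       0.       1.    ]] [0.0489 0.     0.     0.     0.    ] [[-0.5057 -0.4872  0.7119 -0.2798]
 [-0.8624  0.3066 -0.4028  0.4094]
 [-0.022  -0.8177 -0.5752  0.7358]
 [ 0.      0.      0.      1.    ]]
top [[451.7743   0.     322.4848]
 [  0.     451.7743 206.6996]
 [  0.       0.       1.    ]] [0.0442 0.     0.     0.     0.    ] [[-0.0246 -0.9946  0.1004  0.3556]
 [-0.9996  0.0229 -0.0177 -0.0218]
 [ 0.0153 -0.1008 -0.9948  1.2773]
 [ 0.      0.      0.      1.    ]]
wrist [[340.9346   0.     322.5609]
 [  0.     340.9346 200.6631]
 [  0.       0.       1.    ]] [-0.0461  0.      0.      0.      0.    ] [[ 0.2479 -0.9248 -0.2887  0.2031]
 [-0.9688 -0.2367 -0.0735 -0.4886]
 [-0.0004  0.2979 -0.9546  0.3716]
 [ 0.      0.      0.      1.    ]]
0.15 [ 0.1302 -0.5083  0.2307] [[ 0.9687  0.2482 -0.0003]
 [ 0.2482 -0.9687  0.0011]
 [-0.     -0.0012 -1.    ]] 0.08543773696064723 [-0.8242  0.171   0.215 ]
```

View pics/scene0.png

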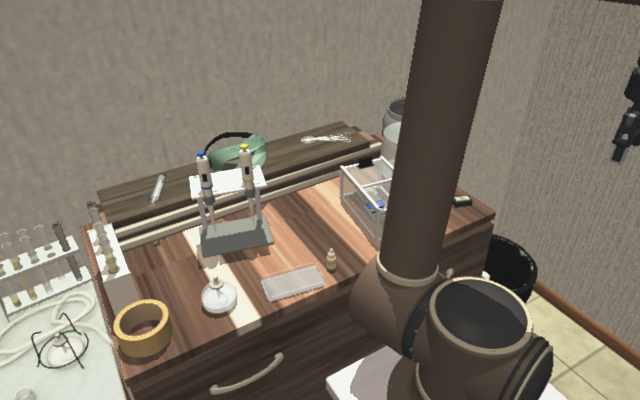

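View pics/top0.png

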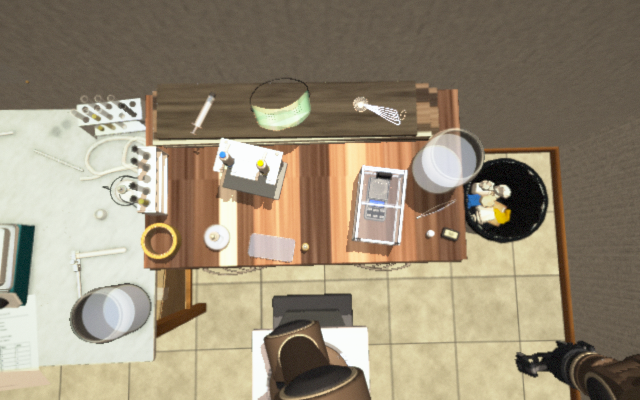

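View pics/wrist0.png

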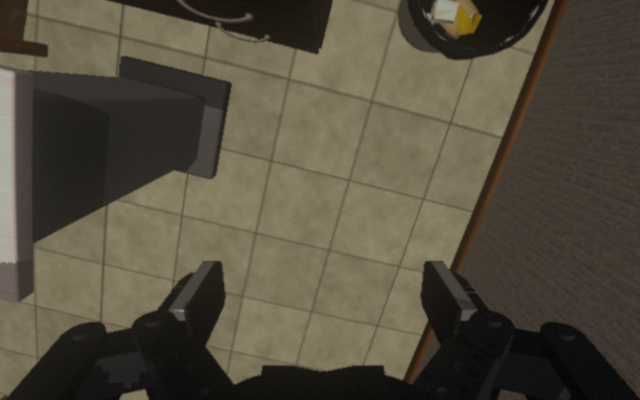

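```bash
python3 - <<'E'
from h import *
g=load("top")["frame"]; s=load("scene")["frame"]
def c(im,x0,x1,y0,y1,k,f): cv2.imwrite("pics/"+f+".png",cv2.resize(im[y0:y1,x0:x1,::-1],None,fx=k,fy=k,interpolation=cv2.INTER_CUBIC))
c(g,340,440,155,255,6,"top_sh"); c(g,190,310,130,260,4.6,"top_st"); c(s,180,290,140,260,5,"sc_st"); c(s,320,480,140,250,5,"sc_sh")
E
```

```text
(no output)
```

View pics/top_sh.png

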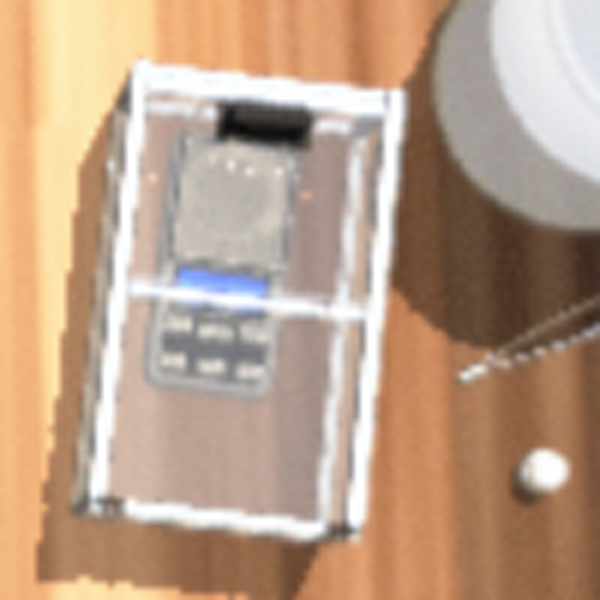

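View pics/top_st.png

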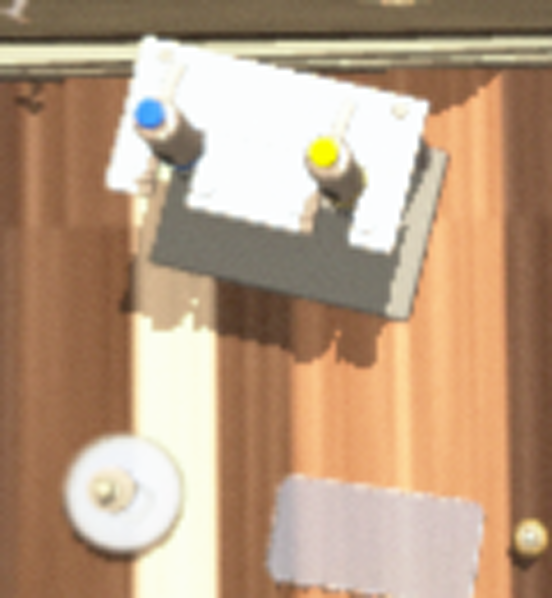

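View pics/sc_st.png

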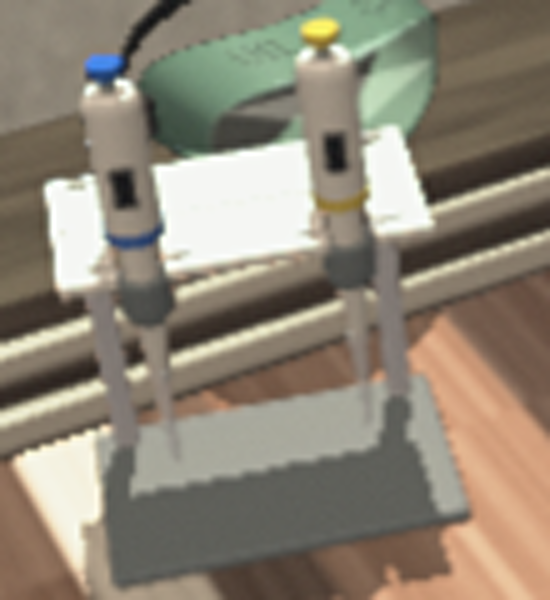

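View pics/sc_sh.png

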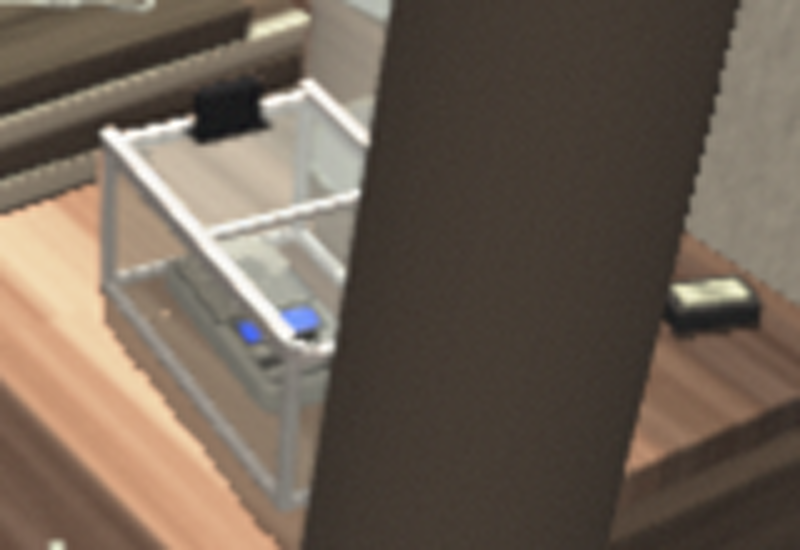

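```bash
python3 - <<'E'
from h import *
np.set_printoptions(precision=4,suppress=True)
g=load("top"); s=load("scene")
t=lambda u,v,k,x0,y0:(x0+(u+.5)/k-.5,y0+(v+.5)/k-.5)
S=lambda u,v:t(u,v,6,340,155)
c=[onz(g,S(*p),.097) for p in((138,68),(403,95),(355,525),(95,505))]
print(np.array(c)); 
for a,b in((3,0),(2,1),(0,1),(3,2)): d=c[b]-c[a]; print(np.linalg.norm(d),np.degrees(np.arctan2(d[1],d[0])))
print("grip",onz(g,S(265,120),.1215),"dish",onz(g,S(235,193),.026))
T=lambda u,v:t(u,v,4.6,190,130)
print("blue",onz(g,T(150,113),.072+.213+0),"yel",onz(g,T(323,155),.285))
sc=lambda u,v:t(u,v,5,180,140)
print(tri((g,T(150,113)),(s,sc(105,64))),tri((g,T(323,155)),(s,sc(320,28))))
c=[onz(g,T(*p),.154) for p in((150,38),(428,102),(392,250),(107,187))]
print(np.array(c))
for a,b in((3,0),(2,1),(0,1),(3,2)): d=c[b]-c[a]; print(np.linalg.norm(d),np.degrees(np.arctan2(d[1],d[0])))
print("lamp",onz(g,T(123,493),.03),"dropper",onz(g,T(530,538),.05))
print("tip sc")
E
```

```text
[[ 0.5809 -0.1518  0.097 ]
 [ 0.5662 -0.2685  0.097 ]
 [ 0.3774 -0.2395  0.097 ]
 [ 0.3887 -0.1267  0.097 ]]
0.19388871523011764 -7.456870428124651
0.19103973611005376 -8.75669277196435
0.11762002630817418 -97.20320177682103
0.11333686167139105 -95.7282431956517
grip [ 0.5523 -0.2033  0.1215] dish [ 0.5344 -0.203   0.026 ]
blue [0.5781 0.1802 0.285 ] yel [0.5558 0.0973 0.285 ]
(array([0.588 , 0.1892, 0.2404]), [9.636130972973555e-05, 9.63613097296874e-05]) (array([0.5646, 0.1028, 0.2424]), [0.0003716544790455048, 0.0003716544790454526])
[[0.6492 0.2067 0.154 ]
 [0.6106 0.0553 0.154 ]
 [0.529  0.0762 0.154 ]
 [0.5669 0.2303 0.154 ]]
0.08556732843309041 -16.00410346801638
0.08423048030665434 -14.378886085984194
0.15624352763032293 -104.30451720001057
0.15867736109190098 -103.83536487755794
lamp [0.4053 0.2488 0.03  ] dropper [0.3722 0.0067 0.05  ]
tip sc
```

```bash
python3 -m jog '36 -23 -10 0 0 0;36 -23 -10 0 0 0;36 -23 -10 0 0 0;36 -23 -10 0 0 0;36 -23 -10 0 0 0' && python3 -m jog '36 -23 -10 0 0 0;36 -23 -10 0 0 0;36 -23 -10 0 0 0;36 -23 -10 0 0 0;36 -23 -10 0 0 0' && python3 -m jog '0 0 0 0 0 0.127;0 0 0 0 0 0.127;0 0 0 0 0 0.126;0 0 0 0 0 0'
python3 - <<'E'
from h import *
np.set_printoptions(precision=4,suppress=True)
grab("wrist","w1");grab("scene","s1");grab("top","t1")
s=robot.observe();print(s)
E
```

```text
clock: 0.65
ee_pos: [0.2768, -0.3511, 0.2815]
tool_rot: [[0.969, 0.248, -0.0], [0.248, -0.969, 0.0], [0.0, -0.0, -1.0]]
ft_force: [0.6, -0.3, 0.3]
opening: 0.0854
clock: 1.15
ee_pos: [0.4228, -0.1948, 0.3316]
tool_rot: [[0.969, 0.248, -0.0], [0.248, -0.969, -0.0], [-0.0, 0.0, -1.0]]
ft_force: [1.4, -0.9, -0.3]
opening: 0.0852
clock: 1.55
ee_pos: [0.422, -0.1962, 0.331]
tool_rot: [[0.992, -0.129, -0.001], [-0.129, -0.992, 0.0], [-0.001, -0.0, -1.0]]
ft_force: [0.1, -0.4, 0.9]
opening: 0.0855
{'clock': 1.7, 'joints': array([-24.9714,   1.9623,   4.5859,  92.6382,  -0.001 , 162.2926]), 'dq': array([-0.0618, -0.1955,  0.166 , -0.0114, -0.0603,  0.6468]), 'joint_efforts': array([  0.117 , -36.6617,  34.4449,   0.0012,   0.004 ,   0.0007]), 'ee_pos': array([ 0.4218, -0.1965,  0.3312]), 'tool_rot': array([[ 0.992 , -0.1264, -0.0002],
       [-0.1264, -0.992 ,  0.0001],
       [-0.0002, -0.0001, -1.    ]]), 'ft_force': array([-0.095 , -0.7554,  0.2577]), 'torque': array([0.009 , 0.039 , 0.0576]), 'opening': 0.0853697563452595}
```

View pics/w1.png

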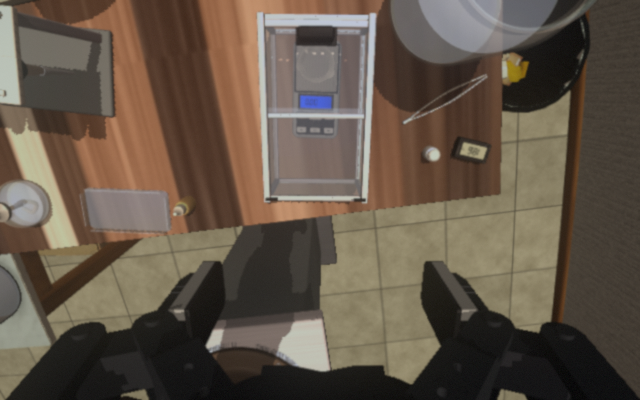

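View pics/s1.png

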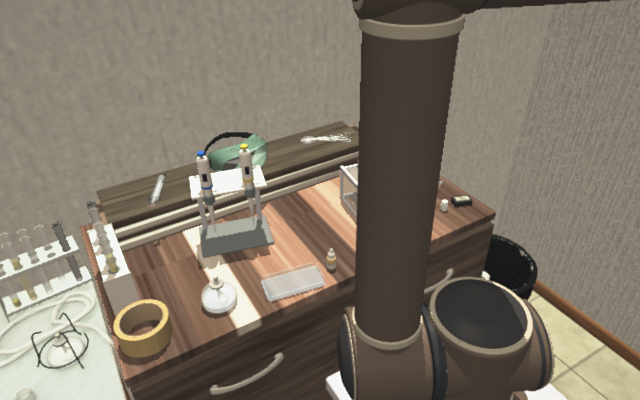

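View pics/t1.png

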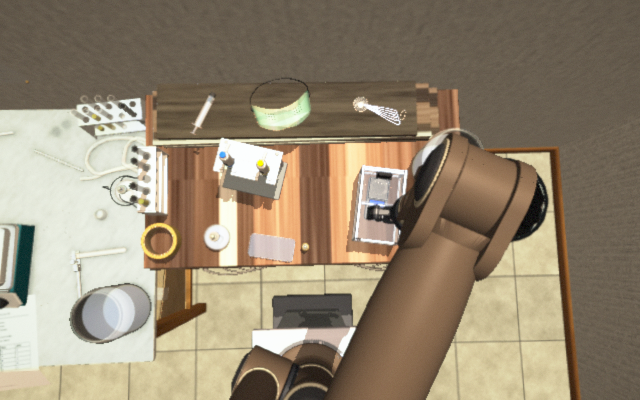

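```bash
python3 - <<'E'
from h import *
cv2.imwrite
t=cv2.imread("pics/top0.png"); w=cv2.imread("pics/w1.png"); s=cv2.imread("pics/scene0.png")
cv2.imwrite("pics/jar.png",np.vstack([np.hstack([cv2.resize(t[110:210,395:495],(400,400),interpolation=2),cv2.resize(w[0:200,360:560],(400,400),interpolation=2)]),cv2.resize(s[80:160,350:510],(800,400),interpolation=2)[:200]]))
cv2.imwrite("pics/wsh.png",cv2.resize(w[0:215,245:395],None,fx=2.7,fy=2.7,interpolation=2))
E
```

```text
(no output)
```

View pics/jar.png

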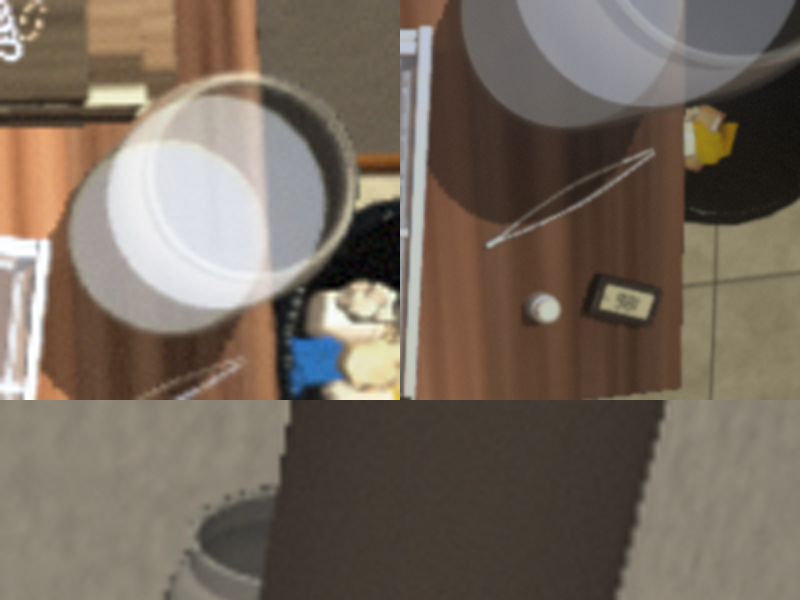

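View pics/wsh.png

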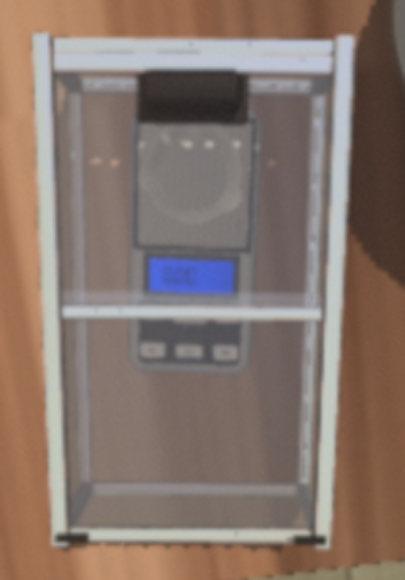

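```bash
python3 - <<'E'
from h import *
np.set_printoptions(precision=4,suppress=True)
z=np.load("last_top.npz"); g=load("top"); w=load("wrist")
t=lambda u,v,k,x0,y0:(x0+(u+.5)/k-.5,y0+(v+.5)/k-.5)
b=onz(g,t(168,235,4,395,110),0); print("jar base",b, .068)
for h in(.15,.2,.25,.3,.35): print(h,onz(g,t(235,185,4,395,110),h), np.linalg.norm(onz(g,t(235,185,4,395,110),h)-onz(g,t(350,185,4,395,110),h)))
W=lambda u,v:t(u,v,2.7,245,0)
c=[onz(w,W(*p),.097) for p in((33,35),(353,35),(328,545),(50,545))]
print(np.array(c),np.mean(c,0)); 
for a,b in((3,0),(2,1),(0,1),(3,2)): d=c[b]-c[a]; print(np.linalg.norm(d),np.degrees(np.arctan2(d[1],d[0])))
print("bar top edges",[onz(w,W(*p),.1215) for p in((143,71),(246,71),(248,90),(139,90),(193,72))])
print("dish rim c",onz(w,W(193,180),.026),onz(w,W(142,180),.026),onz(w,W(244,180),.026),onz(w,W(193,228),.026))
print("dish top0",onz(g,t(235,193,6,340,155),.026),"bar",onz(g,t(268,108,6,340,155),.1215))
E
```

```text
jar base [ 0.5874 -0.3747  0.    ] 0.068
0.15 [ 0.5913 -0.3772  0.15  ] 0.07264921286023676
0.2 [ 0.5809 -0.3614  0.2   ] 0.06942695617936051
0.25 [ 0.5704 -0.3457  0.25  ] 0.06620469949848448
0.3 [ 0.5599 -0.3299  0.3   ] 0.06298244281760845
0.35 [ 0.5495 -0.3142  0.35  ] 0.05976018613673232
[[ 0.5836 -0.1507  0.097 ]
 [ 0.5683 -0.2678  0.097 ]
 [ 0.373  -0.2401  0.097 ]
 [ 0.3883 -0.1222  0.097 ]] [ 0.4783 -0.1952  0.097 ]
0.19739243382168162 -8.305515655024966
0.19735022448170764 -8.087583665458405
0.11811801448206433 -97.44401081895921
0.11886923570926401 -97.42841999817911
bar top edges [array([ 0.5615, -0.1902,  0.1215]), array([ 0.5568, -0.2257,  0.1215]), array([ 0.5507, -0.2257,  0.1215]), array([ 0.5556, -0.1879,  0.1215]), array([ 0.5589, -0.2074,  0.1215])]
dish rim c [ 0.5309 -0.202   0.026 ] [ 0.534 -0.179  0.026] [ 0.5279 -0.225   0.026 ] [ 0.5102 -0.1992  0.026 ]
dish top0 [ 0.5344 -0.203   0.026 ] bar [ 0.5575 -0.2048  0.1215]
```

```bash
cat > go.py <<'E'
import sys
from h import *
# usage: x y z yaw -> remaining shift in tool axes (mm), turn about tool z
x,y,z,yaw=map(float,sys.argv[1:5])
s=robot.observe();R=np.array(s["tool_rot"]);p=np.array(s["ee_pos"])
cy=np.degrees(np.arctan2(R[1,0],R[0,0]))
print("clock",s["clock"],"pos",np.round(p,4),"yaw",round(cy,2),"shift",np.round(R.T@(np.array([x,y,z])-p)*1000,1),"turn",round(-np.radians((yaw-cy+180)%360-180),4),"F",np.round(s["ft_force"],1),"tilt",np.round(R[:,2],4),"j",np.round(s["joints"],1),"op",round(s["opening"],4))
E
python3 -m jog '0 0 12 0 0 -0.142;0 0 12 0 0 -0.142;0 0 12 0 0 -0.142;0 0 12 0 0 -0.142;0 0 12 0 0 -0.142' 50 && python3 -m jog '0 0 12 0 0 -0.142;0 0 12 0 0 -0.142;0 0 12 0 0 -0.142;0 0 12 0 0 -0.142;0 0 12 0 0 -0.142' && python3 -m jog '0 0 0 0 0 -0.142;0 0 0 0 0 0'; python3 go.py 0.5535 -0.206 0.19 82.2
```

```text
clock: 2.2
ee_pos: [0.4218, -0.1966, 0.2708]
tool_rot: [[0.832, 0.555, -0.0], [0.555, -0.832, 0.0], [0.0, -0.0, -1.0]]
ft_force: [0.6, -0.0, -0.4]
opening: 0.05
clock: 2.7
ee_pos: [0.4218, -0.1966, 0.2108]
tool_rot: [[0.269, 0.963, 0.0], [0.963, -0.269, 0.0], [0.0, 0.0, -1.0]]
ft_force: [0.2, 0.3, 0.1]
opening: 0.0499
clock: 2.9
ee_pos: [0.4216, -0.1964, 0.2109]
tool_rot: [[0.136, 0.991, -0.001], [0.991, -0.136, 0.0], [0.0, -0.001, -1.0]]
ft_force: [0.8, 0.0, -0.6]
opening: 0.0503
clock 2.9 pos [ 0.4216 -0.1964  0.2109] yaw 82.18 shift [  8.5 132.   20.8] turn -0.0003 F [ 0.8  0.  -0.6] tilt [-8.e-04  4.e-04 -1.e+00] j [-25.    0.8 -11.7  77.5   0.   72.8] op 0.0503
```

```bash
python3 -m jog '2 33 5 0 0 0;2 33 5 0 0 0;2 33 5 0 0 0;2 33 5 0 0 0;0 0 0 0 0 0'; python3 - <<'E'
from h import *
w=grab("wrist","w2")
X=[[.5535,-.206,.1215]]
print(proj(w,X))
E
python3 go.py 0.5535 -0.206 0.104 82.2
```

```text
clock: 3.4
ee_pos: [0.5567, -0.2068, 0.1893]
tool_rot: [[0.139, 0.99, -0.001], [0.99, -0.139, 0.001], [0.0, -0.001, -1.0]]
ft_force: [0.8, 0.4, -0.8]
opening: 0.0497
[[318.99819983 216.93518628]]
clock 3.45 pos [ 0.5549 -0.2067  0.19  ] yaw 82.01 shift [ 0.5 -1.3 86. ] turn -0.0033 F [0.1 0.6 0.1] tilt [-1.6e-03  6.0e-04 -1.0e+00] j [-20.4  14.7   1.8  77.1  -0.   77.6] op 0.05
```

View pics/w2.png

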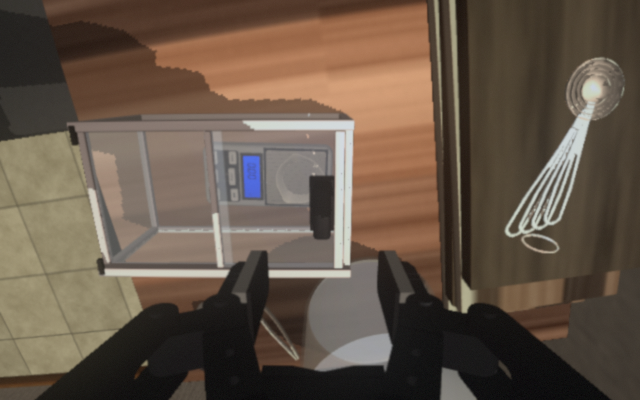

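```bash
python3 - <<'E'
from h import *
w=load("wrist");np.set_printoptions(precision=4,suppress=True)
cv2.imwrite("pics/w2c.png",cv2.resize(w["frame"][140:260,260:400,::-1],None,fx=5,fy=5,interpolation=2))
for p in((310,176),(334,176),(334,238),(312,238)): print(onz(w,p,.1215))
E
```

```text
[ 0.5518 -0.1782  0.1215]
[ 0.5667 -0.1803  0.1215]
[ 0.5613 -0.2221  0.1215]
[ 0.5468 -0.2201  0.1215]
```

View pics/w2c.png

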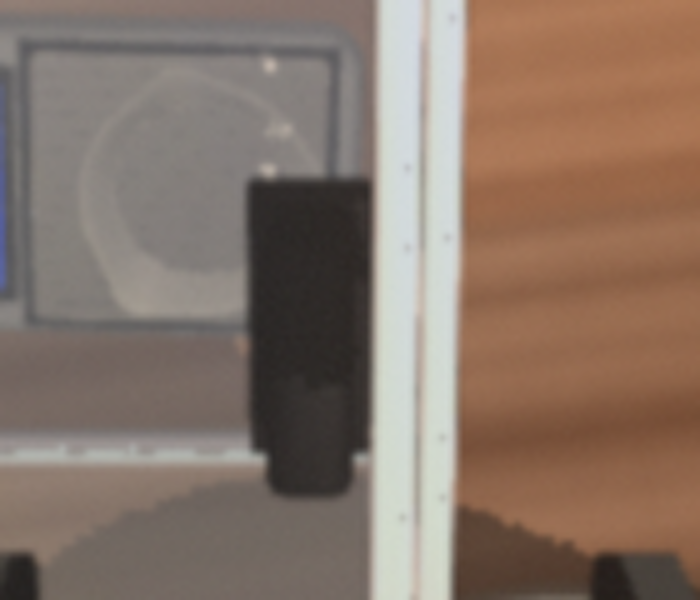

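```bash
python3 -m jog '1 0 18 0 0 0;1 0 18 0 0 0;1 0 18 0 0 0;0 0 16 0 0 0;0 0 15 0 0 0' && python3 -m jog '0 0 0 0 0 0;0 0 0 0 0 0;0 0 0 0 0 0;0 0 0 0 0 0;0 0 0 0 0 0' 0 25;python3 go.py 0.471 -0.194 0.104 82.2
```

```text
clock: 3.95
ee_pos: [0.5532, -0.2037, 0.1064]
tool_rot: [[0.14, 0.99, 0.0], [0.99, -0.14, -0.0], [-0.0, 0.0, -1.0]]
ft_force: [0.5, -0.1, -0.6]
opening: 0.0504
clock: 4.45
ee_pos: [0.5547, -0.204, 0.1077]
tool_rot: [[0.138, 0.99, 0.002], [0.99, -0.138, -0.001], [-0.001, 0.002, -1.0]]
ft_force: [-1.0, -1.0, 5.8]
opening: 0.0111
clock 4.45 pos [ 0.5547 -0.204   0.1077] yaw 82.08 shift [ -1.6 -84.3   3.6] turn -0.0022 F [-1.  -1.   5.8] tilt [ 1.9e-03 -9.0e-04 -1.0e+00] j [-20.2  15.7  -7.4  66.8  -0.   77.7] op 0.0111
```

```bash
python3 -m jog '0 -8 -3 0 0 0;0 -15 0 0 0 0;0 -15 0 0 0 0;0 -15 0 0 0 0;0 -15 0 0 0 0' && python3 -m jog '0 -10 0 0 0 0;0 -4 0 0 0 0;0 -2 0 0 0 0;0 0 0 0 0 0';python3 go.py 0.471 -0.194 0.104 82.2
```

```text
clock: 4.95
ee_pos: [0.4851, -0.1942, 0.1078]
tool_rot: [[0.138, 0.99, -0.003], [0.99, -0.138, 0.0], [-0.0, -0.003, -1.0]]
ft_force: [1.3, -3.5, -7.9]
opening: 0.0114
clock: 5.35
ee_pos: [0.4757, -0.1929, 0.1084]
tool_rot: [[0.137, 0.991, 0.009], [0.991, -0.137, -0.001], [0.001, 0.009, -1.0]]
ft_force: [22.0, -5.2, -26.2]
opening: 0.011
clock 5.35 pos [ 0.4757 -0.1929  0.1084] yaw 82.12 shift [-1.7 -4.6  4.3] turn -0.0014 F [ 22.   -5.2 -26.2] tilt [ 8.6e-03 -6.0e-04 -1.0e+00] j [-22.2   7.2 -17.8  64.5   0.2  75.7] op 0.011
```

```bash
python3 -m jog '0 0 3 0 0 0;0 0 0 0 0 0';python3 - <<'E'
from h import *
grab("wrist","w3"); grab("top","t3");grab("scene","s3")
im=cv2.imread("pics/t3.png")[155:255,340:440]; im2=cv2.imread("pics/s3.png")[140:250,320:480]
cv2.imwrite("pics/t3c.png",cv2.resize(im,(600,600),interpolation=2))
E
python3 go.py 0.471 -0.194 0.104 82.2
```

```text
clock: 5.55
ee_pos: [0.476, -0.193, 0.1081]
tool_rot: [[0.137, 0.991, 0.01], [0.991, -0.137, -0.001], [-0.0, 0.01, -1.0]]
ft_force: [15.0, -3.4, -5.6]
opening: 0.0115
clock 5.7 pos [ 0.4759 -0.193   0.1081] yaw 82.13 shift [-1.7 -4.8  4. ] turn -0.0012 F [15.1 -1.9 -6.8] tilt [ 0.0102 -0.0015 -0.9999] j [-22.2   7.2 -17.9  64.4   0.1  75.7] op 0.0108
```

View pics/w3.png

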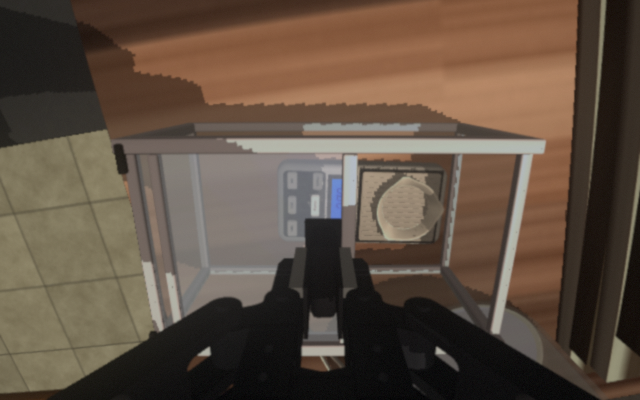

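View pics/t3c.png

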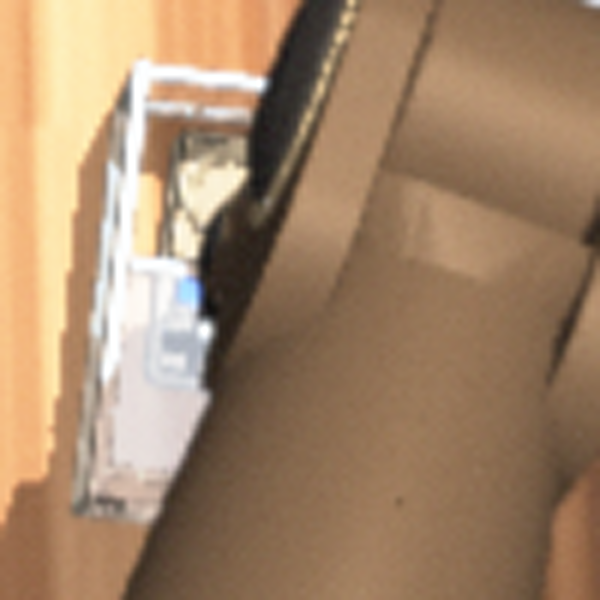

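```bash
python3 -m jog '0 4 1 0 0 0;0 0 0 0 0 0' && python3 -m jog '0 0 0 0 0 0;0 0 0 0 0 0;0 0 0 0 0 0;0 0 -8 0 0 0;0 0 -20 0 0 0' 50 && python3 -m jog '0 0 -30 0 0 0;0 0 -30 0 0 0;0 0 -30 0 0 0;0 0 -30 0 0 0;0 0 0 0 0 0' 
python3 - <<'E'
from h import *
grab("wrist","w4"); 
E
python3 go.py 0.42 0.1 0.3 165
```

```text
clock: 5.9
ee_pos: [0.4772, -0.1932, 0.1079]
tool_rot: [[0.137, 0.991, 0.005], [0.991, -0.137, -0.001], [-0.001, 0.005, -1.0]]
ft_force: [0.9, -0.8, 8.3]
opening: 0.0111
clock: 6.4
ee_pos: [0.4737, -0.1921, 0.1323]
tool_rot: [[0.138, 0.99, -0.003], [0.99, -0.138, 0.001], [0.001, -0.004, -1.0]]
ft_force: [0.4, -0.3, 0.0]
opening: 0.05
clock: 6.9
ee_pos: [0.4763, -0.1932, 0.2581]
tool_rot: [[0.138, 0.99, 0.006], [0.99, -0.138, -0.003], [-0.002, 0.007, -1.0]]
ft_force: [-0.0, 0.5, -0.4]
opening: 0.0502
clock 6.95 pos [ 0.4759 -0.193   0.2558] yaw 82.09 shift [282.5 -95.4 -44.9] turn -1.447 F [-0.1 -0.5 -1.8] tilt [ 0.0039 -0.0015 -1.    ] j [-22.1   5.8  -0.8  83.2   0.   75.8] op 0.0501
```

View pics/w4.png

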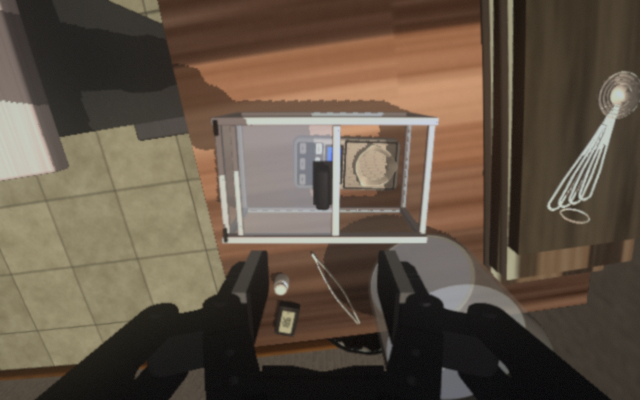

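```bash
python3 - <<'E'
from h import *
a=cv2.imread("pics/w3.png")[140:260,340:470];b=cv2.imread("pics/w4.png")[110:215,320:440]
cv2.imwrite("pics/d.png",np.hstack([cv2.resize(a,(390,360),interpolation=2),cv2.resize(b,(400,360),interpolation=2)]))
E
```

```text
(no output)
```

View pics/d.png

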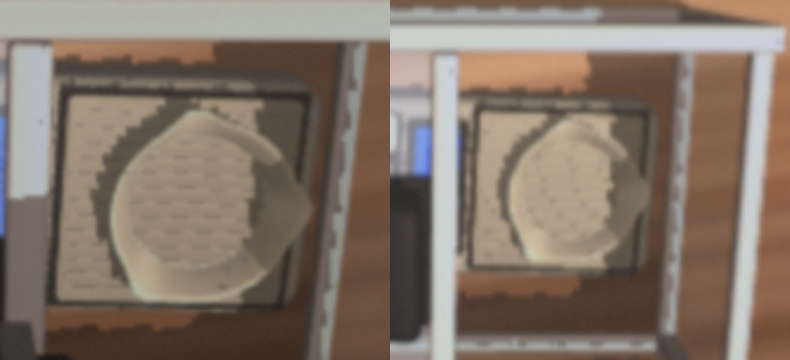

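```bash
python3 - <<'E'
from h import *
np.set_printoptions(precision=4,suppress=True)
w=load("wrist")
# w3 pose
import json
R=np.array([[0.137,0.991,0.0102],[0.991,-0.137,-.0015],[0,.01,-1.0]]);u,_,v=np.linalg.svd(R);R=u@v
z=robot.grab_frame; 
he=np.linalg.inv(np.vstack([np.hstack([np.array(robot.observe()["tool_rot"]),np.array(robot.observe()["ee_pos"])[:,None]]),[0,0,0,1]]))@w["T"]
T=np.eye(4);T[:3,:3]=R;T[:3,3]=[.4759,-.193,.1081]
w3=dict(w,T=T@he)
def fit(P):
    P=np.array(P);A=np.c_[2*P[:,:2],np.ones(len(P))];s=np.linalg.lstsq(A,(P[:,:2]**2).sum(1),rcond=None)[0];return s[:2],np.sqrt(s[2]+s[0]**2+s[1]**2)
a=lambda u,v:(340+u/3-.3,140+v/3-.3); b=lambda u,v:(320+(u-390)*.3-.3,110+v*105/360-.3)
print("w3 rim",fit([onz(w3,a(*p),.026) for p in((112,210),(150,140),(250,140),(270,275),(205,300),(120,250))]))
print("w3 floor c",onz(w3,a(195,203),.018), "spouts",[onz(w3,a(*p),.026) for p in((200,110),(310,207),(138,300))])
print("w4 rim",fit([onz(w,b(*p),.026) for p in((510,200),(537,140),(612,140),(620,245),(575,262),(518,235))]))
print("w4 floor",onz(w,b(567,192),.018),"spouts",[onz(w,b(*p),.026) for p in((574,118),(648,190),(530,262))])
# shield check in w4: channel outer corners
c=[onz(w,p,.097) for p in((439,119),(428,241))]; print(c)
print("plate",[onz(w,b(*p),.016) for p in((475,100),(650,110),(642,270),(470,266))])
E
```

```text
w3 rim (array([ 0.5357, -0.2036]), np.float64(0.02186798485457836))
w3 floor c [ 0.5355 -0.203   0.018 ] spouts [array([ 0.5364, -0.1779,  0.026 ]), array([ 0.5607, -0.2049,  0.026 ]), array([ 0.5185, -0.2227,  0.026 ])]
w4 rim (array([ 0.5349, -0.2025]), np.float64(0.022293507188159926))
w4 floor [ 0.5334 -0.2023  0.018 ] spouts [array([ 0.537 , -0.1769,  0.026 ]), array([ 0.5594, -0.2036,  0.026 ]), array([ 0.5177, -0.2222,  0.026 ])]
[array([ 0.5848, -0.1513,  0.097 ]), array([ 0.5698, -0.266 ,  0.097 ])]
plate [array([ 0.506 , -0.1682,  0.016 ]), array([ 0.564 , -0.1794,  0.016 ]), array([ 0.5572, -0.2333,  0.016 ]), array([ 0.4976, -0.2235,  0.016 ])]
```

```bash
python3 -m jog '0 0 -8 0 0 -0.1315;0 0 -8 0 0 -0.1315;0 0 -8 0 0 -0.1315;0 0 -8 0 0 -0.1315;0 0 -8 0 0 -0.1315' 60 && python3 -m jog '0 0 -8 0 0 -0.1315;0 0 -8 0 0 -0.1315;0 0 -8 0 0 -0.1315;0 0 -8 0 0 -0.1315;0 0 -8 0 0 -0.1315' && python3 -m jog '0 0 -5 0 0 -0.1315;0 0 0 0 0 0'; python3 go.py 0.46 0.2 0.34 165
```

```text
clock: 7.45
ee_pos: [0.4745, -0.1925, 0.2924]
tool_rot: [[-0.501, 0.865, -0.002], [0.865, 0.501, 0.001], [0.002, -0.001, -1.0]]
ft_force: [0.0, 0.6, -0.1]
opening: 0.06
clock: 7.95
ee_pos: [0.4746, -0.1925, 0.3324]
tool_rot: [[-0.926, 0.379, -0.002], [0.379, 0.926, 0.001], [0.002, 0.0, -1.0]]
ft_force: [0.3, 0.4, 0.6]
opening: 0.0597
clock: 8.15
ee_pos: [0.4749, -0.1926, 0.3379]
tool_rot: [[-0.966, 0.259, -0.001], [0.259, 0.966, 0.0], [0.001, 0.0, -1.0]]
ft_force: [0.2, 1.2, 0.7]
opening: 0.06
clock 8.15 pos [ 0.4749 -0.1926  0.3379] yaw 164.99 shift [116.1 375.4  -2. ] turn -0.0002 F [0.2 1.2 0.7] tilt [-7.e-04  3.e-04 -1.e+00] j [-22.1   7.4  11.4  94.1   0.   -7.1] op 0.06
```

```bash
python3 -m jog '12 37 0 0 0 0;12 37 0 0 0 0;12 37 0 0 0 0;12 37 0 0 0 0;12 37 0 0 0 0' && python3 -m jog '12 38 0 0 0 0;11 38 0 0 0 0;11 38 0 0 0 0;11 38 0 0 0 0;11 38 0 0 0 0' && python3 -m jog '0 0 0 0 0 0;0 0 0 0 0 0'
python3 - <<'E'
from h import *
grab("wrist","w5");grab("scene","s5")
g=grab("top","t5")["frame"]
cv2.imwrite("pics/t5c.png",cv2.resize(g[155:255,340:440,::-1],(600,600),interpolation=2))
E
python3 go.py 0.588 0.189 0.3 165
```

```text
clock: 8.65
ee_pos: [0.4643, 0.0029, 0.3373]
tool_rot: [[-0.965, 0.263, -0.001], [0.263, 0.965, 0.0], [0.001, -0.0, -1.0]]
ft_force: [1.2, -0.2, -0.6]
opening: 0.0599
clock: 9.15
ee_pos: [0.4596, 0.2011, 0.3373]
tool_rot: [[-0.965, 0.263, -0.001], [0.263, 0.965, -0.001], [0.001, -0.001, -1.0]]
ft_force: [0.2, -0.7, 0.1]
opening: 0.0603
clock: 9.35
ee_pos: [0.4597, 0.2002, 0.3371]
tool_rot: [[-0.966, 0.259, -0.002], [0.259, 0.966, -0.001], [0.001, -0.002, -1.0]]
ft_force: [0.3, -0.2, -0.2]
opening: 0.0601
clock 9.5 pos [0.4601 0.1986 0.3381] yaw 164.84 shift [-126.    24.2   38. ] turn -0.0028 F [-0.5 -0.6  0.5] tilt [-4.e-04 -4.e-04 -1.e+00] j [23.4  6.1  9.9 93.9 -0.  38.5] op 0.0601
```

View pics/w5.png

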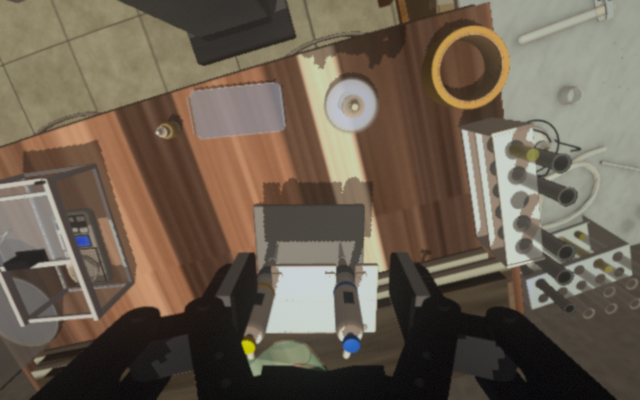

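View pics/t5c.png

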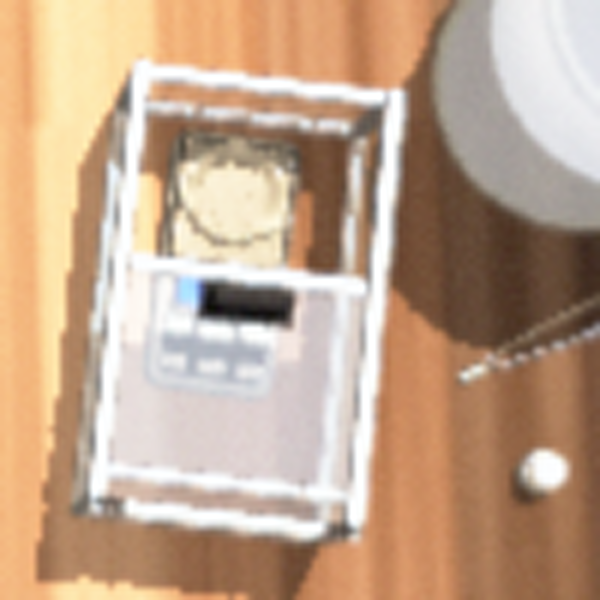

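View pics/s5.png

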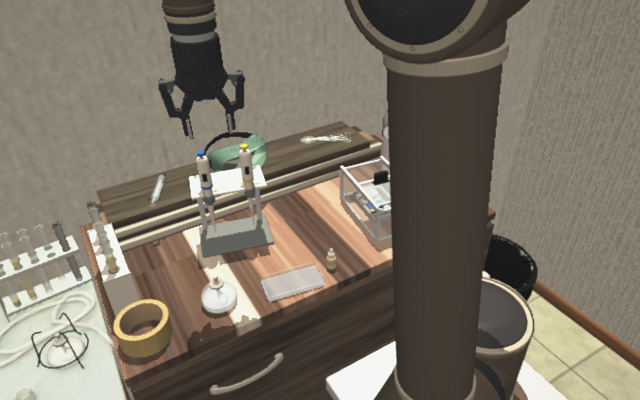

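```bash
python3 - <<'E'
from h import *
np.set_printoptions(precision=4,suppress=True)
w=load("wrist");g=load("top");s=load("scene")
def cen(g,box,m):
    x0,x1,y0,y1=box; h=cv2.cvtColor(g["frame"][y0:y1,x0:x1],cv2.COLOR_RGB2HSV)
    k=cv2.inRange(h,*m); n,l,st,c=cv2.connectedComponentsWithStats(k); i=1+np.argmax(st[1:,4]); return (c[i][0]+x0,c[i][1]+y0),st[i]
B=((100,130,60),(125,255,255));Y=((22,150,80),(35,255,255))
for m,bx in((B,[(325,375,325,365),(212,240,145,175),(190,215,145,165)]),(Y,[(225,270,325,365),(250,275,150,180),(235,255,140,158)])):
    P=[cen(gg,b,m) for gg,b in zip((w,g,s),bx)]; print([p for p in P])
    print(tri(*[(gg,p[0]) for gg,p in zip((w,g,s),P)]), [onz(gg,p[0],.241) for gg,p in zip((w,g,s),P)])
t=lambda u,v,k,x0,y0:(x0+(u+.5)/k-.5,y0+(v+.5)/k-.5)
C=np.array([.4783,-.1952]);a=np.radians(-7.8);R=np.array([[np.cos(a),-np.sin(a)],[np.sin(a),np.cos(a)]])
for p in((250,265),(250,285),(220,470),(220,485)): print(R.T@(onz(g,t(*p,6,340,155),.095)[:2]-C))
print("bar",R.T@(onz(g,t(247,290,6,340,155),.1215)[:2]-C))
im=w["frame"][190:370,235:400,::-1]; cv2.imwrite("pics/w5c.png",cv2.resize(im,None,fx=3.3,fy=3.3,interpolation=2))
E
```

```text
[((np.float64(351.16901408450707), np.float64(344.3755868544601)), array([ 18,  11,  17,  17, 213], dtype=int32)), ((np.float64(222.0), np.float64(154.29166666666666)), array([ 8,  7,  5,  6, 24], dtype=int32)), ((np.float64(200.6060606060606), np.float64(152.75757575757575)), array([ 7,  6,  8,  5, 33], dtype=int32))]
(array([0.5877, 0.1902, 0.2394]), [0.0012358197718372503, 0.0003900507310732109, 0.000978804963962494]) [array([0.5857, 0.1916, 0.241 ]), array([0.5876, 0.1897, 0.241 ]), array([0.5855, 0.1899, 0.241 ])]
[((np.float64(248.0), np.float64(345.4054054054054)), array([ 16,  13,  15,  17, 185], dtype=int32)), ((np.float64(259.82142857142856), np.float64(162.60714285714286)), array([ 7, 10,  6,  6, 28], dtype=int32)), ((np.float64(243.78571428571428), np.float64(146.78571428571428)), array([ 6,  5,  6,  4, 14], dtype=int32))]
(array([0.5675, 0.1033, 0.2368]), [0.0013467147762592415, 0.0003169159276719871, 0.001135486052752542]) [array([0.5645, 0.1067, 0.241 ]), array([0.5664, 0.1026, 0.241 ]), array([0.5608, 0.1046, 0.241 ])]
[ 0.0144 -0.0013]
[ 0.0056 -0.0022]
[-0.0767  0.0029]
[-0.0832  0.0023]
bar [-0.0001  0.0024]
```

View pics/w5c.png

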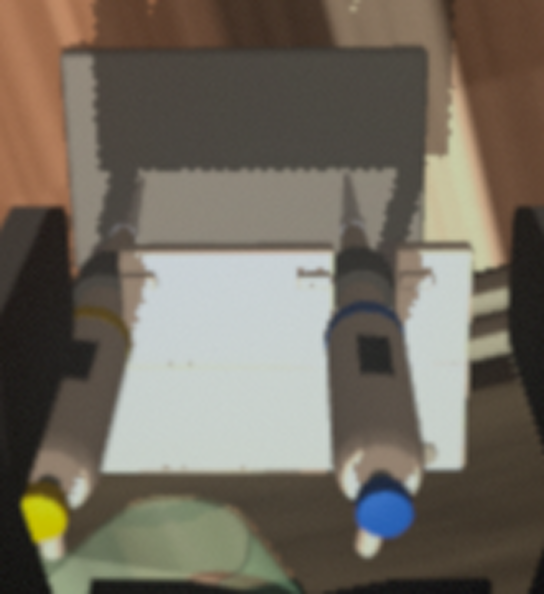

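```bash
python3 -m jog '-31 6 9 0 0 0;-31 6 9 0 0 0;-31 6 9 0 0 0;-31 6 9 0 0 0;0 0 0 0 0 0' && python3 go.py 0.5868 0.1903 0.186 165
python3 - <<'E'
from h import *
grab("wrist","w6");grab("scene","s6")
cv2.imwrite("pics/s6c.png",cv2.resize(cv2.imread("pics/s6.png")[60:240,120:320],None,fx=3.3,fy=3.3,interpolation=2))
E
```

```text
clock: 10.0
ee_pos: [0.5888, 0.1884, 0.2988]
tool_rot: [[-0.965, 0.264, -0.003], [0.264, 0.965, -0.002], [0.003, -0.002, -1.0]]
ft_force: [0.3, 0.5, -0.4]
opening: 0.0596
clock 10.0 pos [0.5888 0.1884 0.2988] yaw 164.71 shift [  2.1   1.6 112.8] turn -0.0051 F [ 0.3  0.5 -0.4] tilt [-0.0035 -0.0016 -1.    ] j [17.8 18.9 21.  92.3 -0.  33.1] op 0.0596
```

View pics/w6.png

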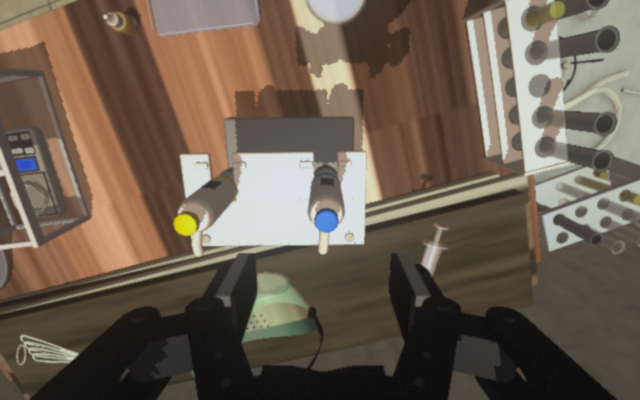

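View pics/s6c.png

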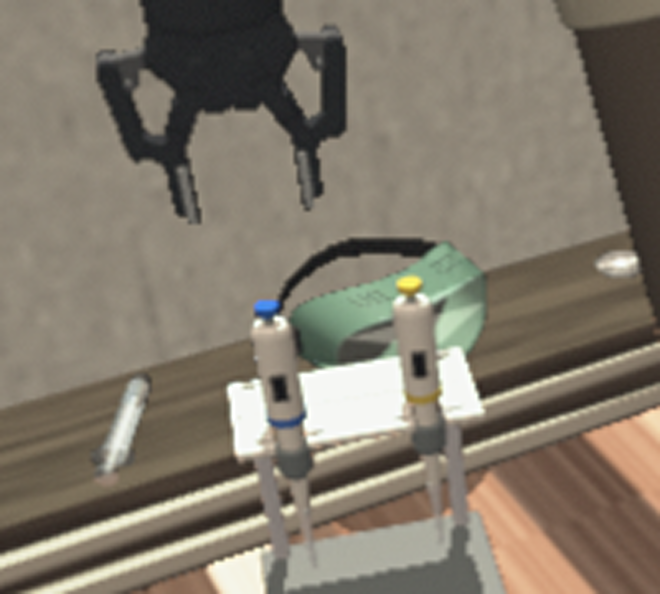

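```bash
python3 - <<'E'
from h import *
np.set_printoptions(precision=4,suppress=True)
w=load("wrist")
h=cv2.cvtColor(w["frame"],cv2.COLOR_RGB2HSV);k=cv2.inRange(h,(100,130,60),(125,255,255));k[:190]=0;k[:,:300]=0
n,l,st,c=cv2.connectedComponentsWithStats(k);i=1+np.argmax(st[1:,4]);print(c[i],st[i],onz(w,c[i],.241),onz(w,c[i],.238))
c=[onz(w,p,.154) for p in((181,244),(365,244),(366,153),(181,153))];print(np.array(c),np.degrees(np.arctan2(*(c[1]-c[0])[:2])),np.degrees(np.arctan2(*(c[2]-c[3])[:2])))
E
```

```text
[326.0849 220.6207] [315 210  23  22 377] [0.5874 0.1914 0.241 ] [0.5885 0.1912 0.238 ]
[[0.606  0.0482 0.154 ]
 [0.6501 0.2118 0.154 ]
 [0.5691 0.2318 0.154 ]
 [0.5274 0.0804 0.154 ]] 15.099704149522589 15.385127841472606
```

```bash
python3 -m jog '2 2 20 0 0 0;0 0 25 0 0 0;0 0 25 0 0 0;0 0 25 0 0 0;0 0 18 0 0 0' && python3 -m jog '0 0 0 0 0 0' && python3 go.py 0.5875 0.1908 0.186 164.8
python3 - <<'E'
from h import *
grab("wrist","w7");grab("scene","s7")
cv2.imwrite("pics/s7c.png",cv2.resize(cv2.imread("pics/s7.png")[80:240,140:320],None,fx=3.3,fy=3.3,interpolation=2))
E
```

```text
clock: 10.6
ee_pos: [0.5833, 0.1925, 0.1892]
tool_rot: [[-0.966, 0.26, 0.0], [0.26, 0.966, 0.0], [-0.0, 0.0, -1.0]]
ft_force: [-0.5, -0.1, -0.2]
opening: 0.0601
clock: 10.7
ee_pos: [0.5826, 0.1923, 0.188]
tool_rot: [[-0.966, 0.26, -0.003], [0.26, 0.966, -0.001], [0.003, -0.002, -1.0]]
ft_force: [-0.8, -0.1, 0.2]
opening: 0.0598
clock 10.7 pos [0.5826 0.1923 0.188 ] yaw 164.94 shift [-5.1 -0.2  2. ] turn 0.0024 F [-0.8 -0.1  0.2] tilt [-3.e-03 -9.e-04 -1.e+00] j [18.3 17.2  4.7 77.7  0.  33.3] op 0.0598
```

View pics/w7.png

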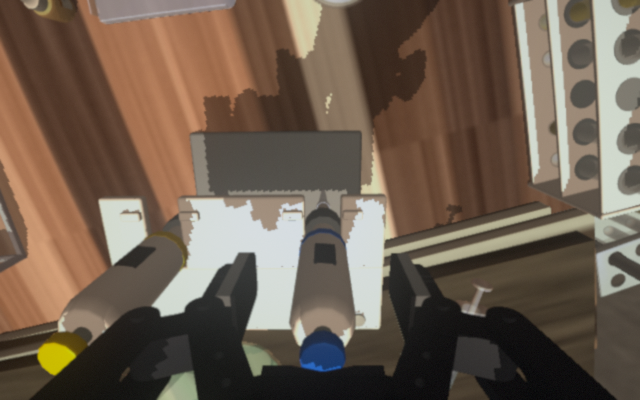

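View pics/s7c.png

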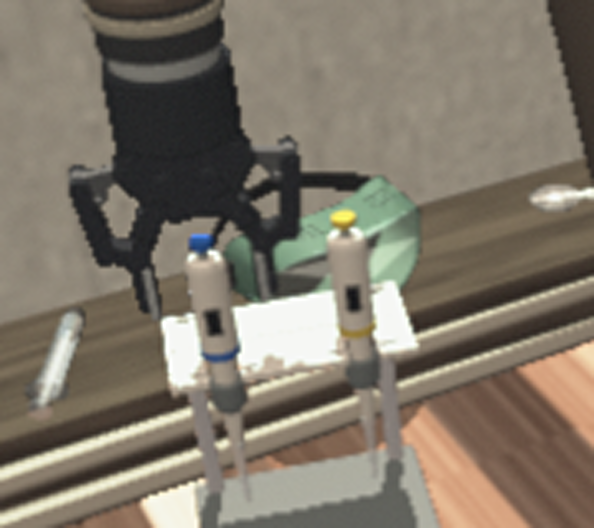

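```bash
python3 -m jog '-5 0 2 0 0 0;0 0 0 0 0 0' && python3 -m jog '0 0 0 0 0 0;0 0 0 0 0 0;0 0 0 0 0 0;0 0 0 0 0 0' 0 40 && python3 go.py 0.5875 0.1908 0.186 164.8
python3 - <<'E'
from h import *
np.set_printoptions(precision=4,suppress=True)
w=grab("wrist","w8");grab("scene","s8")
cv2.imwrite("pics/s8c.png",cv2.resize(cv2.imread("pics/s8.png")[80:240,140:320],None,fx=3.3,fy=3.3,interpolation=2))
E
```

```text
clock: 11.0
ee_pos: [0.5905, 0.1918, 0.1886]
tool_rot: [[-0.966, 0.26, 0.002], [0.26, 0.966, 0.001], [-0.002, 0.001, -1.0]]
ft_force: [0.3, -0.0, 0.3]
opening: 0.0602
clock: 11.4
ee_pos: [0.5897, 0.1918, 0.1876]
tool_rot: [[-0.966, 0.259, 0.001], [0.259, 0.966, 0.0], [-0.001, 0.0, -1.0]]
ft_force: [-0.1, -0.0, 0.7]
opening: 0.0254
clock 11.4 pos [0.5897 0.1918 0.1876] yaw 164.97 shift [ 1.9 -1.5  1.6] turn 0.0029 F [-0.1 -0.   0.7] tilt [ 5.e-04  1.e-04 -1.e+00] j [18.  17.7  5.4 77.7 -0.  33. ] op 0.0254
```

View pics/w8.png

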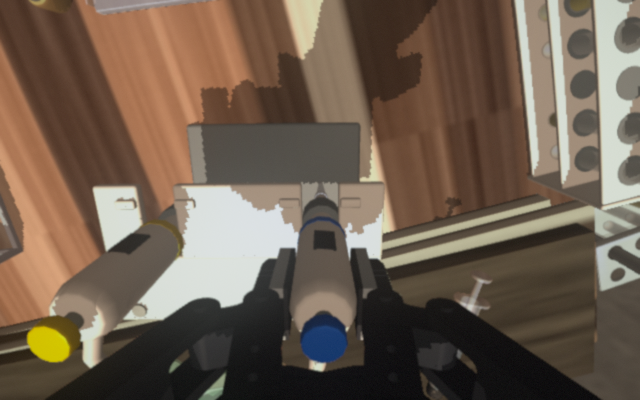

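View pics/s8c.png

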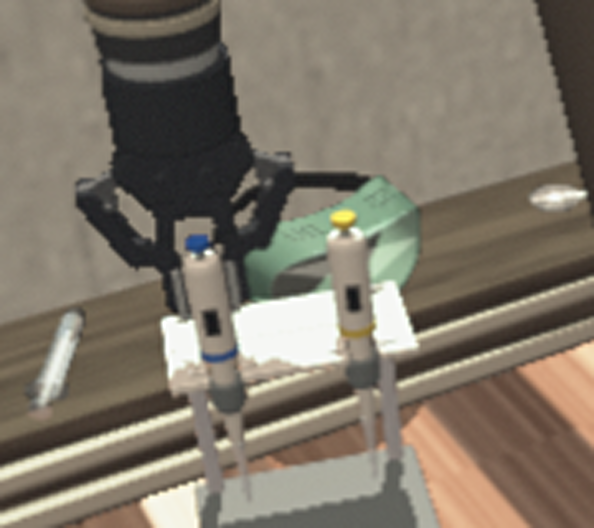

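```bash
python3 -m jog '0 0 -3 0 0 0;0 0 -3 0 0 0;0 0 -2 0 0 0;0 0 0 0 0 0;0 0 0 0 0 0'; python3 go.py 0.5875 0.1908 0.186 164.8
python3 - <<'E'
from h import *
np.set_printoptions(precision=4,suppress=True)
w=grab("wrist","w9");grab("scene","s9")
cv2.imwrite("pics/s9c.png",cv2.resize(cv2.imread("pics/s9.png")[80:240,140:320],None,fx=3.3,fy=3.3,interpolation=2))
E
```

```text
clock: 12.0
ee_pos: [0.5896, 0.1918, 0.1952]
tool_rot: [[-0.966, 0.259, -0.0], [0.259, 0.966, 0.0], [0.0, -0.0, -1.0]]
ft_force: [0.4, -0.1, -1.0]
opening: 0.025
clock 12.0 pos [0.5896 0.1918 0.1952] yaw 164.97 shift [ 1.8 -1.5  9.2] turn 0.003 F [ 0.4 -0.1 -1. ] tilt [-1.e-04  0.e+00 -1.e+00] j [18.  17.7  6.4 78.7  0.  33. ] op 0.025
```

View pics/w9.png

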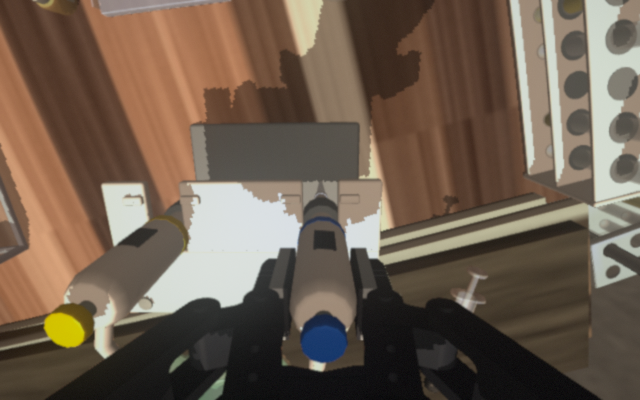

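View pics/s9c.png

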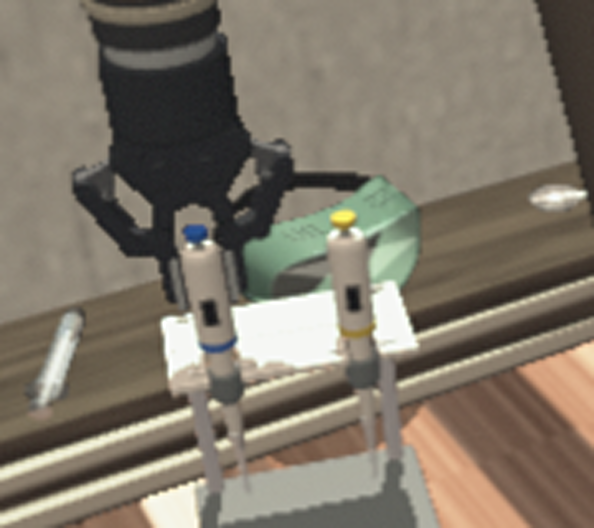

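```bash
python3 -m jog '6 0 0 0 0 0;8 0 0 0 0 0;8 0 0 0 0 0;8 0 0 0 0 0;8 0 0 0 0 0' && python3 -m jog '8 0 0 0 0 0;10 0 0 0 0 0;10 0 0 0 0 0;4 0 0 0 0 0;0 0 0 0 0 0'; python3 go.py 0.5875 0.1908 0.186 164.8
python3 - <<'E'
from h import *
w=grab("wrist","w10");grab("scene","s10")
cv2.imwrite("pics/s10c.png",cv2.resize(cv2.imread("pics/s10.png")[80:240,140:320],None,fx=3.3,fy=3.3,interpolation=2))
E
```

```text
clock: 12.6
ee_pos: [0.552, 0.2019, 0.1954]
tool_rot: [[-0.966, 0.259, 0.0], [0.259, 0.966, 0.0], [-0.0, 0.0, -1.0]]
ft_force: [0.1, -0.3, -0.3]
opening: 0.0253
clock: 13.1
ee_pos: [0.5214, 0.2101, 0.1955]
tool_rot: [[-0.966, 0.259, 0.0], [0.259, 0.966, 0.0], [-0.0, 0.0, -1.0]]
ft_force: [0.0, 0.7, -1.0]
opening: 0.0254
clock 13.1 pos [0.5214 0.2101 0.1955] yaw 165.01 shift [-68.9  -1.6   9.5] turn 0.0037 F [ 0.   0.7 -1. ] tilt [ 3.e-04  1.e-04 -1.e+00] j [22.  11.3 -1.9 76.8 -0.  36.9] op 0.0254
```

View pics/w10.png

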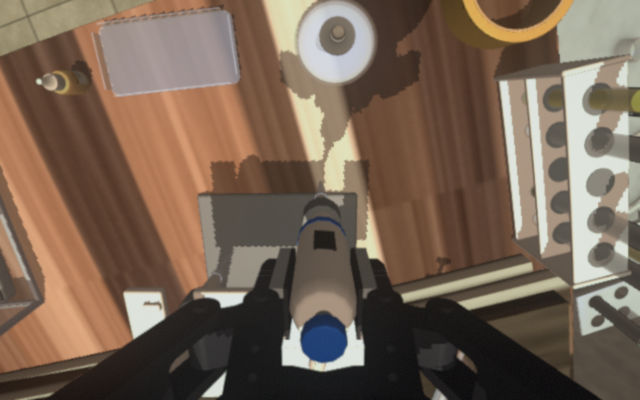

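View pics/s10c.png

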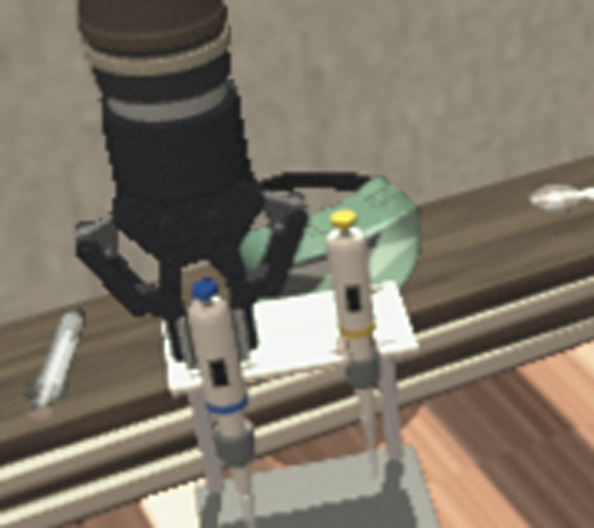

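```bash
python3 -m jog '0 0 -12 0 0 0;6 0 -24 0 0 0;14 0 -28 0 0 0;16 0 -28 0 0 0;16 0 -28 0 0 0' - 60; python3 go.py 0.44 0 0.32 165
```

```text
clock: 13.7
ee_pos: [0.4715, 0.2233, 0.3172]
tool_rot: [[-0.966, 0.26, 0.001], [0.26, 0.966, 0.0], [-0.0, 0.0, -1.0]]
ft_force: [-0.3, 0.5, -0.6]
opening: 0.0247
clock 13.7 pos [0.4715 0.2233 0.3172] yaw 164.93 shift [ -27.6 -223.8   -2.9] turn -0.0012 F [-0.3  0.5 -0.6] tilt [ 6.e-04  2.e-04 -1.e+00] j [25.3  7.8  9.2 91.4 -0.  40.4] op 0.0247
```

```bash
python3 -m jog '-1 -10 0 0 0 0;-2 -20 0 0 0 0;-4 -30 0 0 0 0;-4 -32 0 0 0 0;-4 -32 0 0 0 0' && python3 -m jog '-4 -32 0 0 0 0;-4 -32 0 0 0 0;-5 -32 0 0 0 0;-8 -32 0 0 0 0;-10 -30 0 0 0 0' && python3 -m jog '-14 -30 0 0 0 0;-20 -25 0 0 0 0;-20 -20 0 0 0 0;-14 -10 0 0 0 0;-6 -6 0 0 0 0'; python3 go.py 0.535 -0.203 0.32 165
```

```text
clock: 14.2
ee_pos: [0.4541, 0.0982, 0.315]
tool_rot: [[-0.966, 0.259, -0.0], [0.259, 0.966, -0.0], [0.0, -0.0, -1.0]]
ft_force: [0.6, -0.1, -0.6]
opening: 0.0248
clock: 14.7
ee_pos: [0.4427, -0.0628, 0.3154]
tool_rot: [[-0.966, 0.26, 0.0], [0.26, 0.966, -0.0], [-0.0, -0.0, -1.0]]
ft_force: [-0.1, 1.1, -1.0]
opening: 0.0247
clock: 15.2
ee_pos: [0.4915, -0.1699, 0.3144]
tool_rot: [[-0.965, 0.261, -0.001], [0.261, 0.965, 0.0], [0.001, -0.0, -1.0]]
ft_force: [1.1, -0.2, -0.5]
opening: 0.0248
clock 15.2 pos [ 0.4915 -0.1699  0.3144] yaw 164.85 shift [-50.7 -20.6  -5.6] turn -0.0026 F [ 1.1 -0.2 -0.5] tilt [-1.2e-03  1.0e-04 -1.0e+00] j [-19.1   7.6   8.7  91.1  -0.   -3.9] op 0.0248
```

```bash
python3 -m jog '-10 -4 0 0 0 0;-17 -7 0 0 0 0;-15 -6 0 0 0 0;-8 -3 0 0 0 0;0 0 0 0 0 0'; python3 go.py 0.535 -0.203 0.32 165
python3 - <<'E'
from h import *
np.set_printoptions(precision=4,suppress=True)
w=grab("wrist","w11");s=grab("scene","s11");g=grab("top","t11")
cv2.imwrite("pics/s11c.png",cv2.resize(s["frame"][60:240,280:480,::-1],None,fx=3.5,fy=3.3,interpolation=2))
cv2.imwrite("pics/t11c.png",cv2.resize(g["frame"][140:250,335:455,::-1],None,fx=5,fy=5,interpolation=2))
E
```

```text
clock: 15.7
ee_pos: [0.5346, -0.2003, 0.3147]
tool_rot: [[-0.966, 0.259, -0.001], [0.259, 0.966, 0.0], [0.001, 0.0, -1.0]]
ft_force: [-0.3, -0.1, -0.4]
opening: 0.0246
clock 15.7 pos [ 0.5346 -0.2003  0.3147] yaw 164.98 shift [-1.1 -2.5 -5.3] turn -0.0003 F [-0.3 -0.1 -0.4] tilt [-8.e-04  4.e-04 -1.e+00] j [-20.5  13.5  15.8  92.4   0.   -5.5] op 0.0246
```

View pics/w11.png

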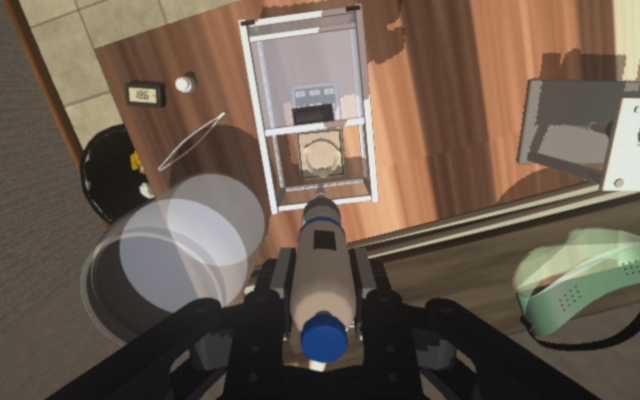

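View pics/s11.png

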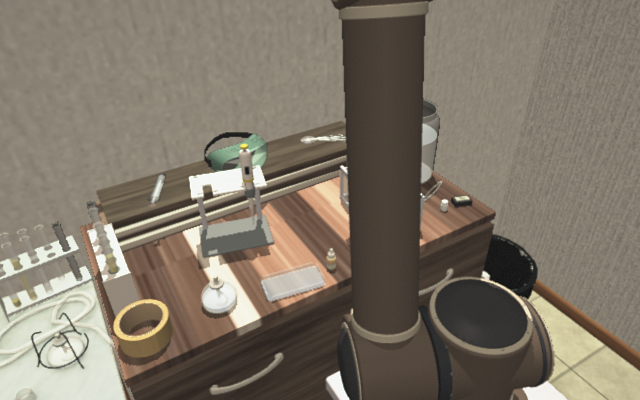

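View pics/t11c.png

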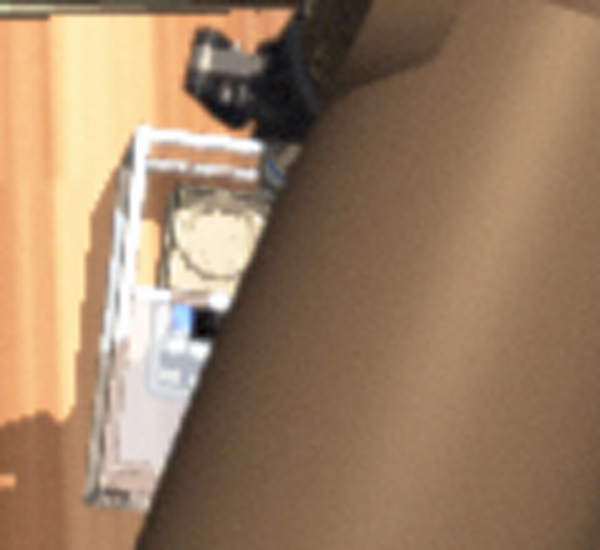

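```bash
python3 - <<'E'
from h import *
np.set_printoptions(precision=4,suppress=True)
w=load("wrist")
cv2.imwrite("pics/w11c.png",cv2.resize(w["frame"][120:260,260:390,::-1],None,fx=5,fy=4.2,interpolation=2))
cv2.imwrite("pics/w10c.png",cv2.resize(cv2.imread("pics/w10.png")[120:260,260:390],None,fx=5,fy=4.2,interpolation=2))
s=robot.observe();R=np.array(s["tool_rot"]);p=np.array(s["ee_pos"])
X=lambda off,z: R@np.array([off,0,0])+p+[0,0,z]
for o in(-.004,0,.004): print(o,proj(w,[X(o,-.1596),X(o,-.0776),X(o,.0534)]))
E
```

```text
-0.004 [[322.5111 186.6343]
 [322.3273 217.5412]
 [321.4832 359.6653]]
0 [[322.5084 182.3626]
 [322.3226 211.9753]
 [321.4622 349.3982]]
0.004 [[322.5056 178.0588]
 [322.3179 206.3513]
 [321.4409 338.8566]]
```

View pics/w11c.png

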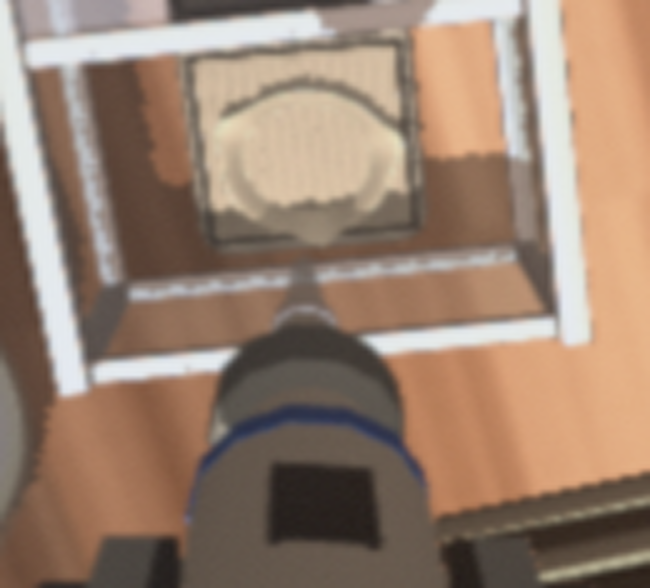

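View pics/w10c.png

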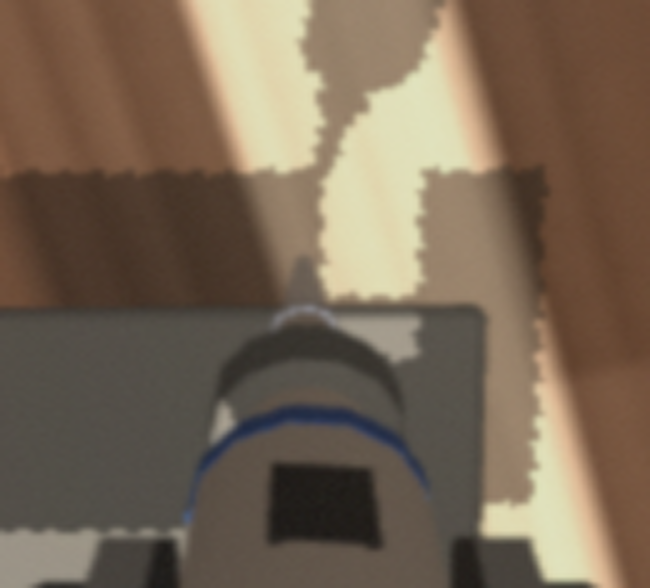

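```bash
python3 go.py 0.5375 -0.2026 0.215 165; python3 - <<'E'
from h import *
np.set_printoptions(precision=4,suppress=True)
w=load("wrist"); c=lambda u,v:(260+u/5-.4,120+v/4.2-.4)
print(onz(w,c(310,150),.018), [onz(w,c(*p),.026) for p in((215,140),(405,145),(310,82),(322,243))], "tip",onz(w,c(303,255),.3147-.1596))
E
```

```text
clock 15.85 pos [ 0.5336 -0.1997  0.3155] yaw 164.99 shift [ -4.5  -1.8 100.5] turn -0.0001 F [-0.6  0.3 -0.8] tilt [-1.e-04  1.e-04 -1.e+00] j [-20.5  13.3  15.7  92.4   0.   -5.5] op 0.0248
[ 0.532  -0.2007  0.018 ] [array([ 0.5215, -0.2228,  0.026 ]), array([ 0.5354, -0.1767,  0.026 ]), array([ 0.511, -0.195,  0.026]), array([ 0.5593, -0.2049,  0.026 ])] tip [ 0.5314 -0.2013  0.1551]
```

```bash
python3 -m jog '-2 -1 10 0 0 0;-2 -1 20 0 0 0;0 0 25 0 0 0;0 0 25 0 0 0;0 0 15 0 0 0' && python3 -m jog '0 0 5 0 0 0;0 0 0 0 0 0;0 0 0 0 0 0'; python3 go.py 0.5375 -0.2026 0.215 165
python3 - <<'E'
from h import *
w=grab("wrist","w12")
cv2.imwrite("pics/w12c.png",cv2.resize(w["frame"][80:230,250:400,::-1],None,fx=4,fy=4,interpolation=2))
E
```

```text
clock: 16.35
ee_pos: [0.5362, -0.2026, 0.2178]
tool_rot: [[-0.966, 0.259, -0.002], [0.259, 0.966, 0.001], [0.002, 0.0, -1.0]]
ft_force: [0.1, 0.0, -1.4]
opening: 0.0246
clock: 16.65
ee_pos: [0.5376, -0.2032, 0.2162]
tool_rot: [[-0.966, 0.259, 0.001], [0.259, 0.966, -0.0], [-0.001, -0.0, -1.0]]
ft_force: [-0.2, -0.1, -0.7]
opening: 0.0247
clock 16.65 pos [ 0.5376 -0.2032  0.2162] yaw 164.98 shift [0.2 0.6 1.2] turn -0.0004 F [-0.2 -0.1 -0.7] tilt [ 1.2e-03 -4.0e-04 -1.0e+00] j [-20.7  12.6   2.3  79.6   0.   -5.7] op 0.0247
```

View pics/w12c.png

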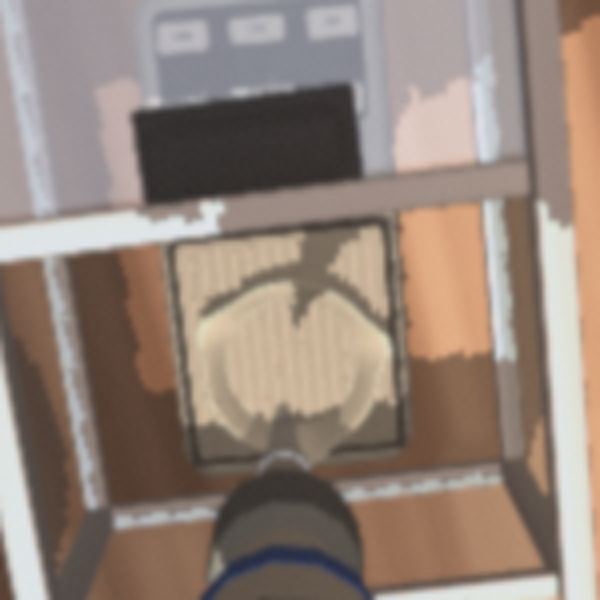

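```bash
python3 - <<'E'
from h import *
np.set_printoptions(precision=4,suppress=True)
w=load("wrist"); c=lambda u,v:(250+u/4-.4,80+v/4-.4)
print("tip",onz(w,c(287,405),.0566)); print("rim",[onz(w,c(*p),.026) for p in((198,350),(390,345),(305,278),(330,450),(300,452))],"fl",onz(w,c(293,352),.018))
X=[[.535,-.203,.026],[.5329,-.2026,.0566],[.535,-.203,.018]];print((proj(w,X)-[250,80])*4)
# projected rim circle overlay
im=cv2.resize(w["frame"][80:230,250:400,::-1],None,fx=4,fy=4,interpolation=2)
a=np.linspace(0,6.28,90);q=(proj(w,np.c_[.535+.023*np.cos(a),-.203+.023*np.sin(a),0*a+.026])-[250,80])*4+2
cv2.polylines(im,[q.astype(int)],True,(0,0,255),1);cv2.imwrite("pics/w12o.png",im)
E
```

```text
tip [ 0.5354 -0.2035  0.0566]
rim [array([ 0.5236, -0.2232,  0.026 ]), array([ 0.5346, -0.1771,  0.026 ]), array([ 0.5132, -0.1931,  0.026 ]), array([ 0.5568, -0.1982,  0.026 ]), array([ 0.5554, -0.2056,  0.026 ])] fl [ 0.5317 -0.2011  0.018 ]
[[287.3649 371.4608]
 [286.164  391.9233]
 [287.4799 364.5425]]
```

View pics/w12o.png

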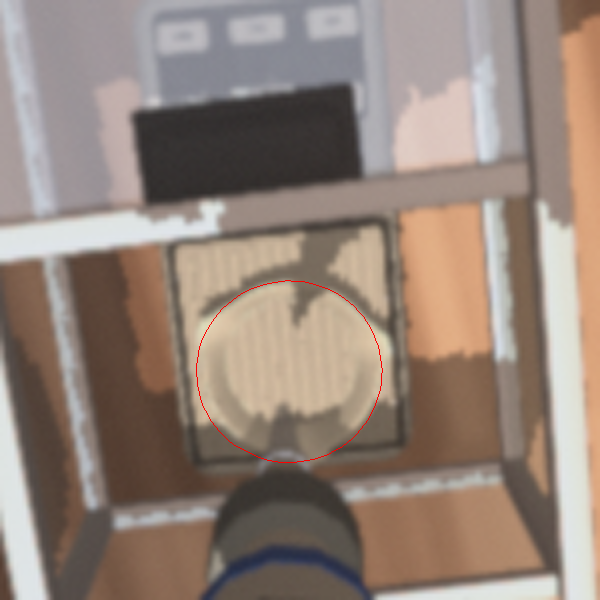

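```bash
python3 -m jog '2 1 5 0 0 0;0 0 7 0 0 0;0 0 5 0 0 0;0 0 3 0 0 0;0 0 0 0 0 0' && python3 -m jog '0 0 0 0 0 0;0 0 0 0 0 0'; python3 go.py 0.5357 -0.2017 0.1956 165
python3 - <<'E'
from h import *
np.set_printoptions(precision=4,suppress=True)
Z=[]
for i in range(3):
    w=grab("wrist","w13_%d"%i); s=robot.observe(); Z.append(s["ee_pos"])
print(np.array(Z))
w=load("wrist");im=cv2.resize(w["frame"][60:210,250:400,::-1],None,fx=4,fy=4,interpolation=2);cv2.imwrite("pics/w13c.png",im)
E
```

```text
clock: 17.2
ee_pos: [0.5354, -0.2016, 0.1945]
tool_rot: [[-0.966, 0.259, -0.001], [0.259, 0.966, 0.0], [0.001, 0.0, -1.0]]
ft_force: [-0.9, -0.1, -1.3]
opening: 0.0247
clock: 17.4
ee_pos: [0.5358, -0.2018, 0.1955]
tool_rot: [[-0.966, 0.259, 0.0], [0.259, 0.966, -0.0], [-0.0, -0.0, -1.0]]
ft_force: [-0.0, 0.1, -2.1]
opening: 0.0248
clock 17.4 pos [ 0.5358 -0.2018  0.1955] yaw 164.97 shift [ 0.1  0.1 -0.1] turn -0.0006 F [-0.   0.1 -2.1] tilt [ 3.e-04 -1.e-04 -1.e+00] j [-20.6  12.5  -0.4  77.1   0.   -5.6] op 0.0248
[[ 0.5358 -0.2018  0.1956]
 [ 0.5358 -0.2018  0.1955]
 [ 0.5358 -0.2018  0.1955]]
```

View pics/w13c.png

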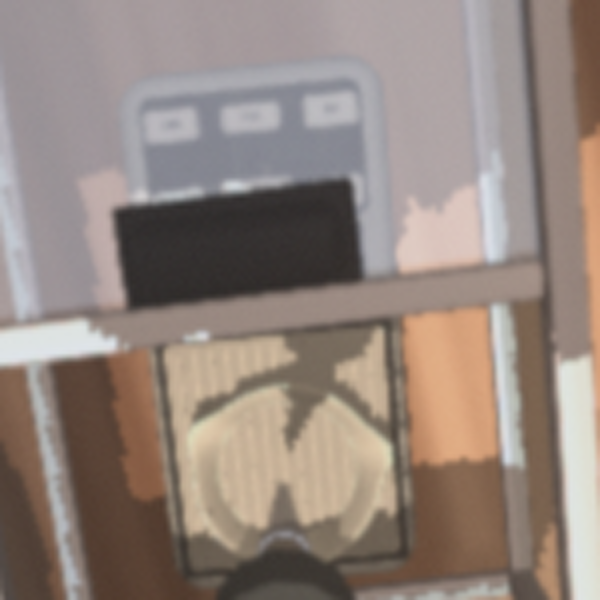

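```bash
python3 - <<'E'
from h import *
np.set_printoptions(precision=4,suppress=True)
w=load("wrist"); c=lambda u,v:(250+u/4-.4,60+v/4-.4)
print("tip",onz(w,c(285,482),.036))
im=cv2.resize(w["frame"][60:210,250:400,::-1],None,fx=4,fy=4,interpolation=2)
a=np.linspace(0,6.28,90)
for cx,cy,col in((.535,-.203,(0,0,255)),(.5338,-.202,(0,200,0))):
  for r in(.023,.001):
    q=(proj(w,np.c_[cx+r*np.cos(a),cy+r*np.sin(a),0*a+(.026 if r>.01 else .036)])-[250,60])*4+2
    cv2.polylines(im,[q.astype(int)],True,col,1)
cv2.imwrite("pics/w13o.png",im)
E
```

```text
tip [ 0.5328 -0.2022  0.036 ]
```

View pics/w13o.png

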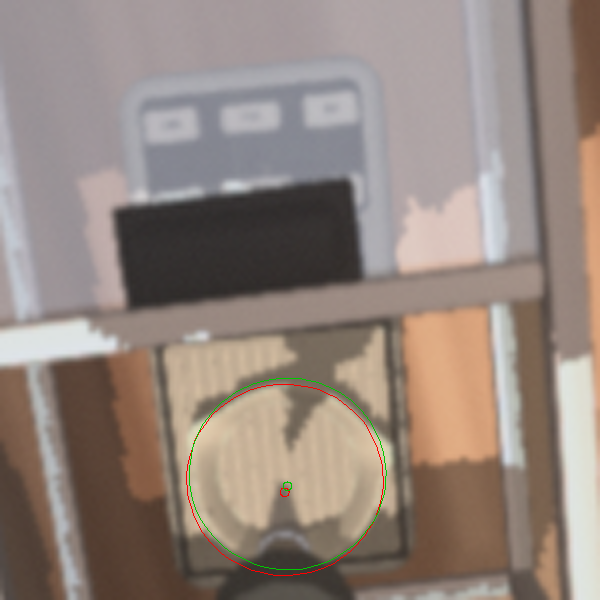

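```bash
python3 -m jog '0 0 0 0 0 0;0 0 0 0 0 0;0 0 0 0 0 0'; python3 - <<'E'
from h import *
s=robot.observe();print(s["clock"],s["ee_pos"],np.abs(s["dq"]).max(),s["ft_force"]); robot.finish_job()
E
```

```text
clock: 17.85
ee_pos: [0.5357, -0.2017, 0.1953]
tool_rot: [[-0.966, 0.259, 0.0], [0.259, 0.966, -0.0], [-0.0, -0.0, -1.0]]
ft_force: [-0.4, -0.0, -0.9]
opening: 0.0246
17.85 [ 0.53571135 -0.20174452  0.19531917] 0.04334129988024851 [-0.42088751 -0.03349897 -0.93923584]
the job is handed in; nothing more can be done
```

I slid the roof door open to its end stop, lifted the blue pipette over its ridge and out of the slot, and carried it over the shield wall. I then lowered it over the weighing dish and handed the job in at 17.85 s while still holding it there. The interface gives no verdict.

**Last checks:**
- **Height:** the tip is at about z = 36 mm, roughly 10 mm above the rim. This comes from the seated grasp height, not a direct measurement. The pictures just before and after the lift showed no slip; I did not check for slip later.
- **Centring:** the tip is within about 1 to 1.5 mm of the dish centre in the wrist camera. Separate dish estimates disagreed by about 1 to 2 mm.
- **Stillness and contact:** the arm was still, the only force on the tool was about 1 N (the pipette's weight), and I saw no sign of contact with the dish or scale.
- **Upright:** the tool pointed straight down to within 0.1°. The wrist picture suggested up to 0.7° of sideways lean, which I put down to camera calibration and did not correct.
- **Door:** its rear edge measured at x of about 13 mm, which matches fully open. While pulling it I briefly lifted the grip with about 26 N, within the 40 N limit. I eased off before letting go.
- **Other items:** I moved nothing else on purpose. They looked in place in the pictures I took along the way, but I took no final overview picture.

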